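Set out an order on the pharmacy check tray

TASK

Set out this order on the white check tray for the pharmacist: lay the tablet carton flat in the middle of the tray with its long sides parallel to the tray's raised metal back bar. Looking across the tray towards the bar, stand the tall syrup bottle to the left of the carton, the ointment jar to its right and the small pill vial behind it (between carton and bar), each centred on that side of the carton with a gap of about 20 mm to it. Stand the dosing cup mouth up in the middle of the jar's lid, and leave the pill tub and the big stock bottle where they are.

Things in the scene. Friction and masses are not known exactly. Their poses are not given: they have to be found in the camera images.
- check_tray: White plastic check tray fixed to the counter, 220 (its x) by 310 (its y) mm, flat floor 4 mm above the counter, rims 6 mm thick and 9 mm high on three sides, and a dark steel back bar 12 mm thick and 20 mm high along its +x edge (the edge away from the robot). Origin: centre of its underside, on the counter. Its x points to the bar (behind), its y to the left when looking towards the bar, z up. It may stand left or right of the robot's centre line, turned up to 20 degrees.
- carton: Tablet carton, plain white paper box with a blue band near one end, 45 (its x) by 80 (its y, long side) by 30 (z) mm, lying flat, about 50 g. Origin: centre of its underside. It starts on the grey stock mat.
- syrup_bottle: Tall amber glass syrup bottle with paper label and white cap, standing: body 44 mm diameter and straight up to 66 mm, cap 27 mm diameter, 100 mm high over all, about 140 g. Origin: centre of its underside, z up. It starts on the stock mat.
- ointment_jar: Low white ointment jar with flat screw lid, 45 mm high over all: body 52 mm diameter up to 30 mm, lid 56 mm diameter above, about 90 g. Origin: centre of its underside, z up. It starts on the stock mat.
- pill_vial: Small amber pill vial with white cap, 60 mm high over all: body 29 mm diameter up to 45 mm, cap 32 mm diameter above, about 40 g. Origin: centre of its underside, z up. It starts on the stock mat.
- dosing_cup: Small milky clear plastic dosing cup, open at the top, 35 mm high, 40 mm outside diameter at the rim and 30 mm at the base, wall 2 mm, 15 g, standing mouth up. Origin: centre of its underside, z up. It starts on the stock mat.
- stock_mat: Grey flat mat fixed to the counter, 235 (its x) by 340 (its y) by 4 mm, on which the five things stand at the start, about 105 to 115 mm apart in two rows, in any order. Origin: centre of its underside. It lies on the other side of the robot's centre line from the tray.
- pill_tub: Bystander: clear cube-shaped pill tub full of yellow and white pills with a white lid and a spout, 106 by 106 by 93 mm, beyond the work, to be left alone. Origin: centre of its underside.
- stock_bottle: Bystander: big white stock bottle, 76 mm diameter and 150 mm high, beyond the work, to be left alone. Origin: centre of its underside.

How it is judged:
By the outcome, as a careful person would: the job done as asked, in the order asked, and still so for the second after the job is handed in, with the robot touching nothing.
It also fails if it takes over 128 s, if anything falls off the work surface, if the arm or the gripper's body presses on something with over 40 N, if the wrist force passes 120 N, or if a joint passes its speed limit or range.

ROBOT

A 6-joint arm with a two-finger parallel gripper is mounted at the origin on the work surface. World frame = base frame: x ahead of the robot, y to its left, z up, the work surface at z = 0. Lengths are in m, angles in degrees, forces in N, time in s.
With the tool pointing down it reaches from about 0.3 to 0.95 m from the base axis. Payload 3.1 kg.
Tool frame: the origin (TCP) lies at the very end of the fingers, on their centre line; the grasp point (between the pads) lies 19 mm behind it (grip_point_offset is the distance from the TCP to the grasp point, in m); z points along the fingers, y is the line along which they close (so a half turn about z gives the same grasp; the last joint's range is limited). The gripper opens to 85 mm and grips with 20 to 120 N. Pads are 22 mm wide; open, the fingers measure 114 mm over their backs; the gripper's body (76 mm by 85 mm) begins 54 mm behind the grasp point. The pads swing forward as they close: fully open they stand 13 mm farther back than shut.
Start: joints at [65.392, 17.653, 93.61, -0, 68.738, -3.994], TCP at [0.22, 0.585, 0.231] pointing down, gripper open.
Joint ranges: [-175.34, 175.34], [-45.06, 112.39], [2.9, 150.54], [-68.45, 248.45], [3.09, 151.38], [-168.51, 168.51]. Speed limits (degrees/s): [159.86, 159.86, 180, 180, 180, 180].

INTERFACE

Orientations are given as a 3x3 rotation matrix whose columns are the frame's x, y, z axes.
In Python, from cell import * gives the robot as it stands.
- The arm moves only by the shell command python3 -m creep 'ROWS' [OPENING] [FORCE]. ROWS is JSON, a list of rows, each an object of numbers: "tx", "ty", "tz": the shift along the tool's x, y, z in m; "spin": the turn about the tool's z in rad. In form: [{"tx": .., "ty": .., "tz": .., "spin": ..}, ...]. A call has 1 to 8 rows; each row shifts and turns the commanded pose from where the row before left it, along the tool's axes as they then stand; what a row does not reach is not made up. A row lasts 1/8 s, in which the tool goes at most 62.5 mm and 10.7 degrees, less where a joint would pass 70% of its speed; a pose out of reach is approached as far as the arm can. A call is refused whole if a number of a shift passes 0.0625 or a number of a turn 0.188, either way. A call with a gripper value outside its range is refused whole. OPENING is the opening, from 0 (shut) to 1 (fully open), set as the call begins (- or left out, the last holds). The fingers move at their own pace and stop on an object; FORCE is the grip in N (left out, the last holds). Time passes only in rows, so rows that do not move let the fingers close. It gives the time, the measured TCP pose, the force, the opening and the grip force at its end, in the units of the state.
- get_state(): the state, without advancing time (a new reading comes with each control period).
- read_camera(name): name is "scene" or "top"; returns (picture, depth): 384x512x3 uint8, red, green, blue; 384x512 float32, m along the optical axis (not along the pixel's ray), 0 where there is no reading.
- camera_params(name): a dict with "camera_matrix" (3x3 intrinsics, pixels), "rvec" (rotation vector, rad) and "tvec" (3), from world to camera coordinates, as OpenCV has them. Camera axes: x right, y down, z forward; pixel columns grow to the right and rows downward; lengths in m; the calibration is good to about 2 mm. A picture is of the moment at which its call begins. camera_params takes no time and is no camera call.
- close_job(): hands the job in; it is judged then, once.
The state is a dict: "clock": time; "joints": joint angles; "qvel": joint speeds; "effort": joint torques, N m; "tool_pos": TCP position; "eef_rot": TCP orientation; "contact_force": force on the tool from outside, world axes, zero at the start; "wrist_torque": the same for the moment, N m; "finger_gap": finger opening in m; "finger_force": force on a finger pad.
Only numpy, scipy, OpenCV 4.12 (cv2) and the standard library are available. Lean on these libraries where they do the work, as an engineer would, in place of code of your own. Each camera call takes 0.05 s, during which the arm holds its last target. There are 200 camera calls.

## Working session

There is one attempt and no reset: what is moved stays moved. The work goes in short steps, Python scripts to look and compute and a shell command to move; the robot and the scene stay as the last step left them, time stands still between calls to the robot, and variables do not carry over. Pictures are saved under pics/ and viewed, at most 14 in all, crops included, and the job is handed in when it is done.

```bash
mkdir -p pics; ls
python3 - <<'E'
from cell import *
import cv2
s=get_state()
for k in s: print(k,s[k])
for n in("scene","top"):
    p,d=read_camera(n); cv2.imwrite(f"pics/{n}0.png",cv2.cvtColor(p,cv2.COLOR_RGB2BGR)); print(camera_params(n))
a=cv2.imread("pics/scene0.png");b=cv2.imread("pics/top0.png")
E
```

```text
pics
clock 0.0
joints [ 6.53916277e+01  1.77047341e+01  9.36891252e+01 -1.26191323e-03
  6.87396863e+01 -3.99235606e+00]
qvel [ 0.06245814  0.06156474 -0.0154647  -0.09864385  0.00194785  0.06590083]
effort [-1.08320396e-04 -4.15269828e+01 -2.76660597e+01  2.28369856e-05
  1.02660005e-02 -2.49472187e-06]
tool_pos [0.21973764 0.58421119 0.2300479 ]
eef_rot [[-9.35963899e-01  3.52094693e-01 -9.51918546e-04]
 [ 3.52095951e-01  9.35961492e-01 -2.12765938e-03]
 [ 1.41821525e-04 -2.32657904e-03 -9.99997283e-01]]
contact_force [ 0.33059509  0.39501629 -0.52533694]
wrist_torque [-0.06726684 -0.01441306  0.01904388]
finger_force 0.0
finger_gap 0.08566463907491507
{'camera_matrix': array([[444.67723713,   0.        , 255.16724172],
       [  0.        , 444.67723713, 197.39120235],
       [  0.        ,   0.        ,   1.        ]]), 'rvec': array([ 0.65782156,  2.75407595, -0.94651468]), 'tvec': array([ 0.57471287, -0.19377414,  1.20677031])}
{'camera_matrix': array([[467.79542119,   0.        , 248.61879639],
       [  0.        , 467.79542119, 190.06329804],
       [  0.        ,   0.        ,   1.        ]]), 'rvec': array([ 2.1065158 , -2.11891043,  0.18653594]), 'tvec': array([0.03099228, 0.63801106, 1.16091385])}
```

View pics/top0.png

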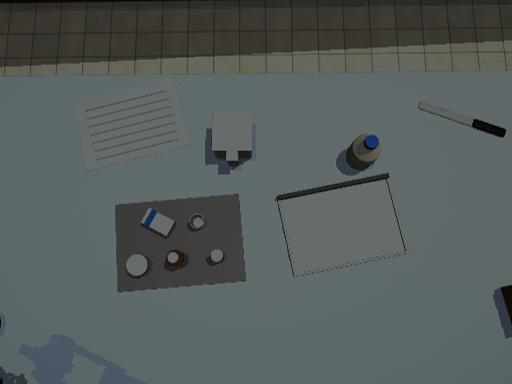

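View pics/scene0.png

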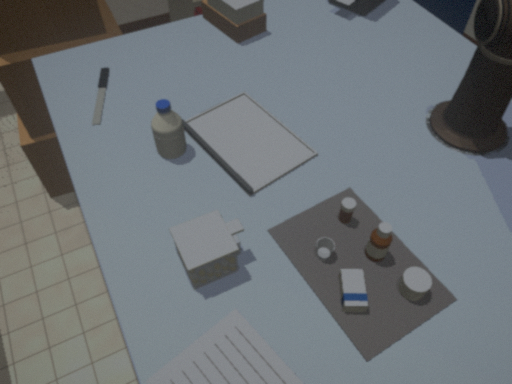

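Top view: mat around (180,243) with carton (158,222), cup (197,222), jar (137,265), bottle (175,259), vial (217,256); tray around (341,228), with its bar on the upper edge. Tub at (232,135), stock bottle at (365,150).

```bash
cat > h.py <<'E'
from cell import *
import cv2, numpy as np
def cam(n):
    c=camera_params(n); return c["camera_matrix"],cv2.Rodrigues(c["rvec"])[0],c["tvec"].reshape(3)
def ray(n,u,v,z):
    """pixel -> world point on plane z"""
    K,R,t=cam(n); o=-R.T@t; d=R.T@np.linalg.inv(K)@np.array([u,v,1.]); return o+d*(z-o[2])/d[2]
def cloud(n,dep):
    K,R,t=cam(n); v,u=np.mgrid[:384,:512]
    c=np.stack([(u-K[0,2])/K[0,0]*dep,(v-K[1,2])/K[1,1]*dep,dep],-1)
    return (c-t)@R
def save(n,name,box,k=4,gain=1.5):
    p,d=read_camera(n); x0,y0,x1,y1=box
    im=cv2.convertScaleAbs(cv2.cvtColor(p,cv2.COLOR_RGB2BGR)[y0:y1,x0:x1],alpha=gain)
    cv2.imwrite("pics/"+name,cv2.resize(im,None,fx=k,fy=k,interpolation=cv2.INTER_CUBIC)); return p,d
E
python3 - <<'E'
from h import *
p,d=save("top","mat1.png",(110,190,250,295),5)
save("top","tray1.png",(270,165,415,280),5)
for n in ("top","scene"):
    if n=="scene": p,d=read_camera(n)
    P=cloud(n,d); Z=P[...,2]
    print(n,"z table",np.median(Z[(P[...,0]>.3)&(P[...,0]<.8)&(d>0)]))
    m=((Z>.016)&(Z<.17)&(d>0)&(P[...,0]<.9)&(P[...,0]>.25)&(abs(P[...,1])<.6)).astype(np.uint8)
    k,l,st,c=cv2.connectedComponentsWithStats(m)
    for i in range(1,k):
        if st[i,4]>12:
            q=P[l==i]; h=np.percentile(q[:,2],95); t=q[q[:,2]>h-.006]
            (cx,cy),(w,hh),a=cv2.minAreaRect((t[:,:2]*1000).astype(np.float32))
            print(c[i].round(),st[i,4],"h",h.round(3),"top mean",t.mean(0).round(3),"rect",round(cx),round(cy),round(w),round(hh),round(a))
E
```

```text
top z table 0.00029750447814407677
[232. 135.] 1909 h 0.096 top mean [0.784 0.07  0.093] rect 776 70 106 135 90
[363. 151.] 897 h 0.15 top mean [ 0.74  -0.277  0.149] rect 741 -277 33 33 66
[332. 187.] 448 h 0.023 top mean [ 0.655 -0.197  0.02 ] rect 655 -199 13 308 11
[158. 222.] 529 h 0.038 top mean [0.559 0.269 0.034] rect 560 270 81 45 62
[195. 220.] 81 h 0.04 top mean [0.561 0.168 0.038] rect 561 167 38 38 90
[176. 259.] 286 h 0.106 top mean [0.462 0.215 0.103] rect 462 215 25 25 63
[217. 256.] 127 h 0.067 top mean [0.469 0.11  0.064] rect 469 110 28 28 0
[137. 265.] 401 h 0.052 top mean [0.447 0.318 0.049] rect 447 317 54 51 90
scene z table 0.001040772618581896
[180. 136.] 1871 h 0.149 top mean [ 0.745 -0.276  0.149] rect 746 -277 35 34 30
[347. 208.] 300 h 0.066 top mean [0.474 0.11  0.064] rect 474 109 30 32 1
[208. 246.] 3652 h 0.095 top mean [0.791 0.072 0.093] rect 780 69 108 134 89
[380. 241.] 710 h 0.105 top mean [0.468 0.215 0.104] rect 467 215 27 25 22
[325. 246.] 233 h 0.04 top mean [0.563 0.163 0.038] rect 565 165 40 36 57
[415. 282.] 785 h 0.051 top mean [0.452 0.317 0.049] rect 452 317 55 55 44
[353. 289.] 998 h 0.036 top mean [0.565 0.271 0.034] rect 564 269 81 46 63
```

View pics/mat1.png

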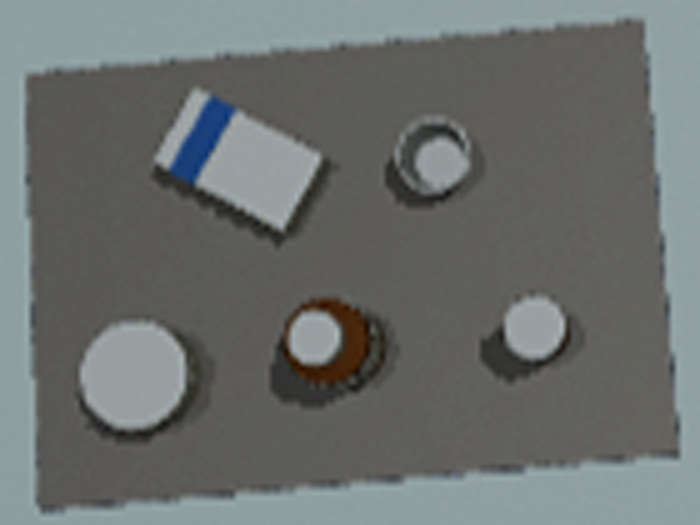

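View pics/tray1.png

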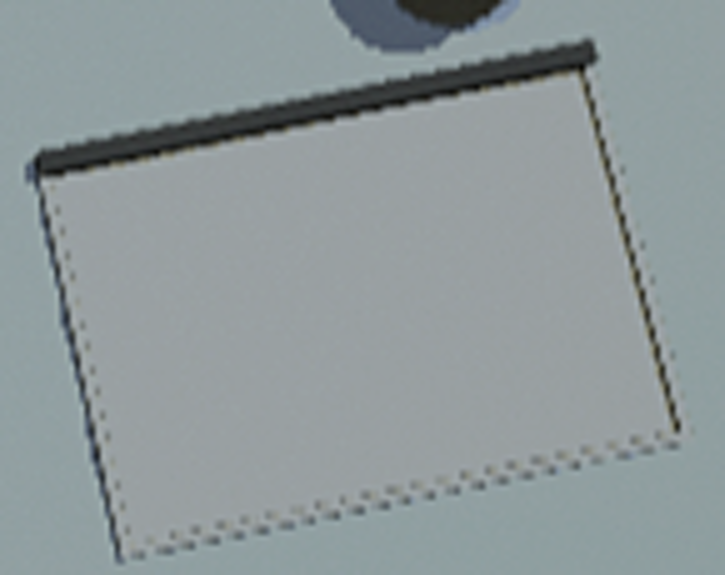

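Run:
```python
from h import *
for n in ("top","scene"):
    p,d=read_camera(n); P=cloud(n,d)
    m=(d>0)&(P[...,2]>.014)&(P[...,2]<.026)&(P[...,0]>.58)&(P[...,0]<.72)&(P[...,1]<-.03)&(P[...,1]>-.38)
    m=cv2.morphologyEx(m.astype(np.uint8),cv2.MORPH_OPEN,np.ones((2,2)))
    q=P[m>0]; r=cv2.minAreaRect((q[:,:2]*1000).astype(np.float32)); print(n,len(q),r)
    vx,vy,x0,y0=cv2.fitLine((q[:,:2]*1000).astype(np.float32),cv2.DIST_HUBER,0,.01,.01).ravel(); a=np.degrees(np.arctan2(-vx,vy)); a=a if abs(a)<90 else a-180*np.sign(a)
    print("yaw",a,x0,y0)
    c=np.radians(a); print("tray centre by bar",np.array(r[0])-104*np.array([np.cos(c),np.sin(c)]))
    # white floor segment
    g=p.astype(int); 
    if n=="top":
        for u,v,z in((38,152,.02),(590,40,.02),(122,558,.009),(680,445,.009)): print(ray(n,270+u/5,165+v/5,z).round(4))
save("scene","sc1.png",(175,85,325,195),5)
```

```text
top 480 ((600.7637939453125, -133.64093017578125), (141.5567169189453, 463.4493103027344), 37.33070373535156)
yaw 11.384399 651.3402 -196.94601
tray centre by bar [ 498.80999756 -154.16953468]
[ 0.6311 -0.0502  0.02  ]
[ 0.6906 -0.3501  0.02  ]
[ 0.4157 -0.0913  0.009 ]
[ 0.4732 -0.3872  0.009 ]
scene 499 ((738.02001953125, 114.39328002929688), (908.4887084960938, 143.80050659179688), 75.47108459472656)
yaw 11.069794 656.5141 -181.48216
tray centre by bar [635.95503998  94.42480278]
```

View pics/sc1.png

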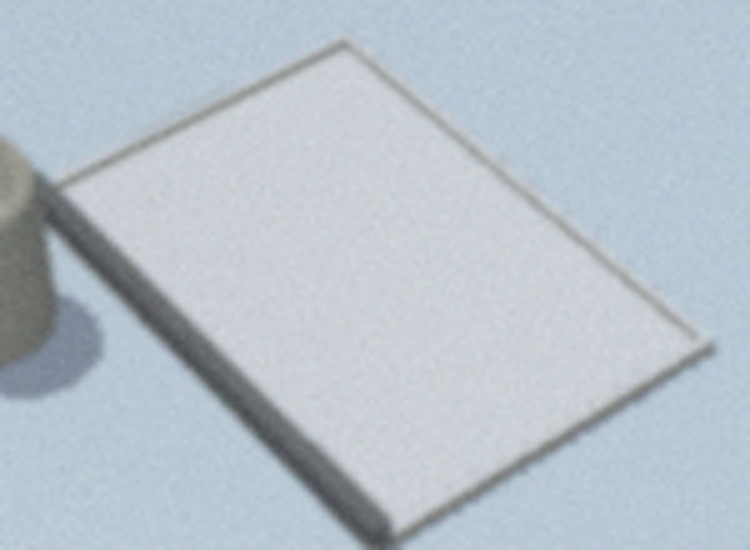

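```bash
cat > plan.py <<'E'
import sys; from h import *
# usage: plan.py x y z yaw(of tool y, deg) [step]: suggested rows
x,y,z,yaw=map(float,sys.argv[1:5]); step=float(sys.argv[5]) if len(sys.argv)>5 else .045
s=get_state(); R=np.array(s["eef_rot"]); p=np.array(s["tool_pos"])
c=np.degrees(np.arctan2(R[1,1],R[0,1])); dy=(yaw-c+180)%360-180; d=np.array([x,y,z])-p
n=int(max(1,np.ceil(np.linalg.norm(d)/step),np.ceil(abs(dy)/10)))
print("t",round(s["clock"],1),"pos",p.round(4),"yaw",c.round(1),"d",d.round(4),"gap",round(s["finger_gap"],4),"F",s["contact_force"].round(1),"n",n)
for i in range(n):
    a=np.radians(c+dy*i/n); tx=np.array([-np.sin(a),np.cos(a)]); ty=np.array([np.cos(a),np.sin(a)])
    # tool x = y rotated: x = y cross z(down)
    tx=np.array([ -ty[1],ty[0]])
    print((d[:2]@tx/n).round(4),(d[:2]@ty/n).round(4),(-d[2]/n).round(4),round(-np.radians(dy)/n,4))
E
python3 plan.py .562 .270 .11 -28
python3 - <<'E'
from h import *
for u,v in((715,348),(345,40)): print(ray("scene",175+u/5,85+v/5,.009).round(4))
E
```

```text
t 0.4 pos [0.22   0.5849 0.2311] yaw 69.4 d [ 0.342  -0.3149 -0.1211] gap 0.0854 F [ 0.1 -0.5 -0.1] n 11
-0.0392 -0.0158 0.011 0.1545
-0.0411 -0.0096 0.011 0.1545
-0.0421 -0.0032 0.011 0.1545
-0.0421 0.0033 0.011 0.1545
-0.0411 0.0098 0.011 0.1545
-0.0391 0.016 0.011 0.1545
-0.0362 0.0218 0.011 0.1545
-0.0324 0.0271 0.011 0.1545
-0.0278 0.0318 0.011 0.1545
-0.0226 0.0357 0.011 0.1545
-0.0168 0.0388 0.011 0.1545
[ 0.4234 -0.0842  0.009 ]
[ 0.4844 -0.386   0.009 ]
```

```bash
python3 -m creep '[{"tx":-0.039,"ty":-0.016,"tz":0.007,"spin":0.154},{"tx":-0.041,"ty":-0.010,"tz":0.007,"spin":0.154},{"tx":-0.042,"ty":-0.003,"tz":0.007,"spin":0.154},{"tx":-0.042,"ty":0.003,"tz":0.007,"spin":0.154},{"tx":-0.041,"ty":0.010,"tz":0.007,"spin":0.154},{"tx":-0.039,"ty":0.016,"tz":0.010,"spin":0.154},{"tx":-0.036,"ty":0.022,"tz":0.012,"spin":0.154},{"tx":-0.032,"ty":0.027,"tz":0.015,"spin":0.154}]' 1 40
python3 -m creep '[{"tx":-0.028,"ty":0.032,"tz":0.02,"spin":0.154},{"tx":-0.023,"ty":0.036,"tz":0.02,"spin":0.154},{"tx":-0.017,"ty":0.039,"tz":0.01,"spin":0.154},{"tz":0}]'
python3 plan.py .562 .270 .09 -28
python3 - <<'E'
from h import *
a,_=save("top","g1.png",(110,170,250,280),5); b,_=save("scene","g2.png",(290,190,440,310),5)
i,j=[cv2.imread("pics/"+f) for f in("g1.png","g2.png")]
i,j=[cv2.resize(k,(400,int(k.shape[0]*400/k.shape[1]))) for k in(i,j)]; h=min(len(i),len(j)); cv2.imwrite("pics/g12.png",np.hstack([i[:h],j[:h]]))
E
```

```text
clock: 1.4
tool_pos: [0.4697, 0.3564, 0.1595]
eef_rot: [[0.026, 1.0, 0.001], [1.0, -0.026, 0.001], [0.001, 0.001, -1.0]]
contact_force: [-0.3, 0.7, -0.1]
finger_gap: 0.0858
finger_force: 0.0
t 1.4 pos [0.4697 0.3564 0.1595] yaw -1.5 d [ 0.0923 -0.0864 -0.0695] gap 0.0858 F [-0.3  0.7 -0.1] n 4
-0.021 0.0236 0.0174 0.1156
-0.0181 0.0259 0.0174 0.1156
-0.015 0.0278 0.0174 0.1156
-0.0117 0.0294 0.0174 0.1156validation failed for argument at $[3]...
```

View pics/g12.png

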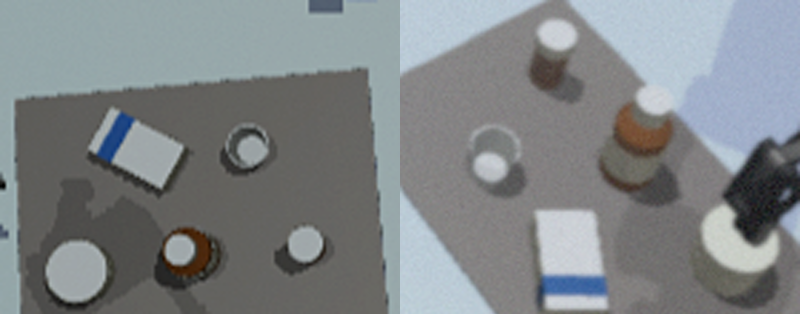

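The picture shows the gripper at the jar side, still short of the carton; the call with the partial row was refused. I'll write full rows.

```bash
python3 -m creep '[{"tx":-0.021,"ty":0.024,"tz":0.017,"spin":0.116},{"tx":-0.018,"ty":0.026,"tz":0.017,"spin":0.116},{"tx":-0.015,"ty":0.028,"tz":0.017,"spin":0.116},{"tx":-0.012,"ty":0.029,"tz":0.017,"spin":0.116},{"tx":0.0,"ty":0.0,"tz":0.0,"spin":0.0},{"tx":0.0,"ty":0.0,"tz":0.0,"spin":0.0}]'
python3 plan.py .562 .270 .09 -28
python3 - <<'E'
from h import *
a,_=save("top","g3.png",(110,170,250,280),5); b,_=save("scene","g4.png",(290,210,440,330),5)
i,j=[cv2.imread("pics/"+f) for f in("g3.png","g4.png")]
i,j=[cv2.resize(k,(400,int(k.shape[0]*400/k.shape[1]))) for k in(i,j)]; h=min(len(i),len(j)); cv2.imwrite("pics/g34.png",np.hstack([i[:h],j[:h]]))
E
```

```text
clock: 2.25
tool_pos: [0.5609, 0.2718, 0.0916]
eef_rot: [[0.465, 0.885, -0.0], [0.885, -0.465, 0.001], [0.0, -0.001, -1.0]]
contact_force: [-0.3, -0.4, -0.0]
finger_gap: 0.0854
finger_force: 0.0
t 2.2 pos [0.5609 0.2718 0.0916] yaw -27.7 d [ 0.0011 -0.0018 -0.0016] gap 0.0854 F [-0.3 -0.4 -0. ] n 1
-0.0011 0.0018 0.0016 0.005
```

View pics/g34.png

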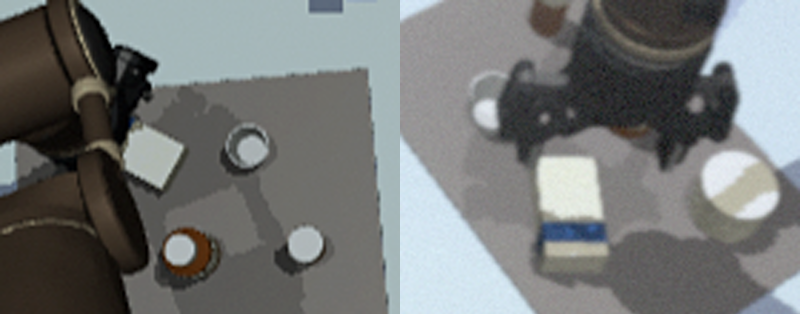

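The open fingers straddle the carton across its short side. Descend and grip.

```bash
python3 -m creep '[{"tx":-0.001,"ty":0.002,"tz":0.025,"spin":0.0},{"tx":0.0,"ty":0.0,"tz":0.025,"spin":0.0},{"tx":0.0,"ty":0.0,"tz":0.02,"spin":0.0},{"tx":0.0,"ty":0.0,"tz":0.012,"spin":0.0},{"tx":0.0,"ty":0.0,"tz":0.0,"spin":0.0}]'
python3 -m creep '[{"tx":0.0,"ty":0.0,"tz":0.0,"spin":0.0},{"tx":0.0,"ty":0.0,"tz":0.0,"spin":0.0},{"tx":0.0,"ty":0.0,"tz":0.0,"spin":0.0},{"tx":0.0,"ty":0.0,"tz":0.0,"spin":0.0},{"tx":0.0,"ty":0.0,"tz":0.0,"spin":0.0},{"tx":0.0,"ty":0.0,"tz":0.0,"spin":0.0}]' 0 30
python3 -m creep '[{"tx":0.0,"ty":0.0,"tz":0.0,"spin":0.0},{"tx":0.0,"ty":0.0,"tz":-0.02,"spin":0.0},{"tx":0.0,"ty":0.0,"tz":-0.04,"spin":0.0},{"tx":0.0,"ty":0.0,"tz":-0.03,"spin":0.0}]'
python3 plan.py .556 -.2185 .09 11.2 .05
```

```text
clock: 2.98
tool_pos: [0.5617, 0.2692, 0.0084]
eef_rot: [[0.466, 0.885, -0.002], [0.885, -0.466, -0.001], [-0.001, -0.001, -1.0]]
contact_force: [1.4, -0.2, -0.7]
finger_gap: 0.0852
finger_force: 0.0
clock: 3.72
tool_pos: [0.5636, 0.2695, 0.0104]
eef_rot: [[0.466, 0.885, 0.002], [0.885, -0.466, 0.001], [0.002, 0.001, -1.0]]
contact_force: [-0.2, -0.0, 5.8]
finger_gap: 0.0446
finger_force: 33.0
clock: 4.22
tool_pos: [0.5626, 0.2693, 0.1012]
eef_rot: [[0.466, 0.885, 0.001], [0.885, -0.466, 0.0], [0.0, 0.0, -1.0]]
contact_force: [-0.6, -0.4, -0.2]
finger_gap: 0.0447
finger_force: 32.2
t 4.2 pos [0.5626 0.2693 0.1012] yaw -27.8 d [-0.0066 -0.4878 -0.0112] gap 0.0447 F [-0.6 -0.4 -0.2] n 10
-0.0435 0.0222 0.0011 -0.068
-0.0449 0.0191 0.0011 -0.068
-0.0461 0.016 0.0011 -0.068
-0.047 0.0129 0.0011 -0.068
-0.0478 0.0097 0.0011 -0.068
-0.0484 0.0064 0.0011 -0.068
-0.0487 0.0031 0.0011 -0.068
-0.0488 -0.0002 0.0011 -0.068
-0.0487 -0.0036 0.0011 -0.068
-0.0483 -0.0069 0.0011 -0.068
```

```bash
python3 -m creep '[{"tx":-0.022,"ty":0.011,"tz":0.0,"spin":-0.034},{"tx":-0.044,"ty":0.021,"tz":0.0,"spin":-0.068},{"tx":-0.0455,"ty":0.0175,"tz":0.0,"spin":-0.068},{"tx":-0.0465,"ty":0.0145,"tz":0.0,"spin":-0.068},{"tx":-0.0475,"ty":0.0115,"tz":0.0,"spin":-0.068},{"tx":-0.048,"ty":0.008,"tz":0.0,"spin":-0.068},{"tx":-0.0485,"ty":0.005,"tz":0.0,"spin":-0.068},{"tx":-0.0488,"ty":0.0015,"tz":0.0,"spin":-0.068}]'
python3 -m creep '[{"tx":-0.0488,"ty":-0.002,"tz":0.0,"spin":-0.068},{"tx":-0.0485,"ty":-0.0055,"tz":0.0,"spin":-0.068},{"tx":-0.024,"ty":-0.004,"tz":0.0,"spin":-0.034},{"tx":0.0,"ty":0.0,"tz":0.02,"spin":0.0},{"tx":0.0,"ty":0.0,"tz":0.02,"spin":0.0},{"tx":0.0,"ty":0.0,"tz":0.0,"spin":0.0},{"tx":0.0,"ty":0.0,"tz":0.0,"spin":0.0}]'
python3 plan.py .556 -.2185 .0105 11.2 .05
python3 - <<'E'
from h import *
a,_=save("top","t3.png",(270,165,415,280),5,1.3); b,_=save("scene","t4.png",(175,65,325,185),5,1.3)
i,j=[cv2.imread("pics/"+f) for f in("t3.png","t4.png")]
i,j=[cv2.resize(k,(400,int(k.shape[0]*400/k.shape[1]))) for k in(i,j)]; h=min(len(i),len(j)); cv2.imwrite("pics/t34.png",np.hstack([i[:h],j[:h]]))
E
```

```text
clock: 5.22
tool_pos: [0.5578, -0.0982, 0.1]
eef_rot: [[-0.027, 1.0, 0.0], [1.0, 0.027, -0.0], [-0.0, 0.0, -1.0]]
contact_force: [0.0, 0.1, -0.6]
finger_gap: 0.0446
finger_force: 32.2
clock: 6.1
tool_pos: [0.5561, -0.2173, 0.0586]
eef_rot: [[-0.195, 0.981, -0.001], [0.981, 0.195, 0.001], [0.001, -0.001, -1.0]]
contact_force: [0.8, -0.8, -0.5]
finger_gap: 0.0448
finger_force: 32.2
t 6.1 pos [ 0.5561 -0.2173  0.0586] yaw 11.3 d [-0.0001 -0.0012 -0.0481] gap 0.0448 F [ 0.8 -0.8 -0.5] n 1
-0.0011 -0.0003 0.0481 0.0009
```

View pics/t34.png

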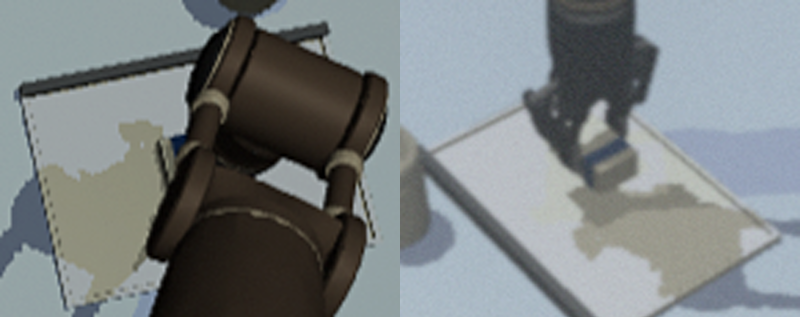

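The carton hangs level over the middle of the tray, blue band on the left. Lower, release, lift clear and inspect.

```bash
python3 -m creep '[{"tx":-0.001,"ty":0.0,"tz":0.025,"spin":0.0},{"tx":0.0,"ty":0.0,"tz":0.014,"spin":0.0},{"tx":0.0,"ty":0.0,"tz":0.006,"spin":0.0},{"tx":0.0,"ty":0.0,"tz":0.003,"spin":0.0},{"tx":0.0,"ty":0.0,"tz":0.0,"spin":0.0}]'
python3 -m creep '[{"tx":0.0,"ty":0.0,"tz":0.0,"spin":0.0},{"tx":0.0,"ty":0.0,"tz":0.0,"spin":0.0},{"tx":0.0,"ty":0.0,"tz":0.0,"spin":0.0},{"tx":0.0,"ty":0.0,"tz":0.0,"spin":0.0}]' 1
python3 -m creep '[{"tx":0.0,"ty":0.0,"tz":-0.02,"spin":0.0},{"tx":0.0,"ty":0.0,"tz":-0.04,"spin":0.0},{"tx":0.0,"ty":0.0,"tz":-0.05,"spin":0.0}]'
python3 plan.py .465 .215 .13 11.2 .05
```

```text
clock: 6.82
tool_pos: [0.5569, -0.2198, 0.0115]
eef_rot: [[-0.194, 0.981, 0.0], [0.981, 0.194, -0.0], [-0.0, 0.0, -1.0]]
contact_force: [0.2, -0.2, -1.1]
finger_gap: 0.0444
finger_force: 32.2
clock: 7.32
tool_pos: [0.5567, -0.2197, 0.0114]
eef_rot: [[-0.194, 0.981, 0.0], [0.981, 0.194, -0.0], [-0.0, 0.0, -1.0]]
contact_force: [-0.3, -0.1, 0.5]
finger_gap: 0.0855
finger_force: 0.0
clock: 7.7
tool_pos: [0.5559, -0.2193, 0.1226]
eef_rot: [[-0.194, 0.981, -0.001], [0.981, 0.194, 0.001], [0.001, -0.001, -1.0]]
contact_force: [0.4, -0.8, -0.0]
finger_gap: 0.0854
finger_force: 0.0
t 7.7 pos [ 0.5559 -0.2193  0.1226] yaw 11.2 d [-0.0909  0.4343  0.0074] gap 0.0854 F [ 0.4 -0.8 -0. ] n 9
0.0493 -0.0006 -0.0008 -0.0001
0.0493 -0.0006 -0.0008 -0.0001
0.0493 -0.0006 -0.0008 -0.0001
0.0493 -0.0006 -0.0008 -0.0001
0.0493 -0.0005 -0.0008 -0.0001
0.0493 -0.0005 -0.0008 -0.0001
0.0493 -0.0005 -0.0008 -0.0001
0.0493 -0.0005 -0.0008 -0.0001
0.0493 -0.0005 -0.0008 -0.0001
```

```bash
python3 -m creep '[{"tx":0.0495,"ty":0.0,"tz":0.0,"spin":0.0},{"tx":0.0495,"ty":0.0,"tz":0.0,"spin":0.0},{"tx":0.0495,"ty":-0.001,"tz":0.0,"spin":0.0},{"tx":0.0495,"ty":0.0,"tz":0.0,"spin":0.0},{"tx":0.0495,"ty":-0.001,"tz":0.0,"spin":0.0},{"tx":0.0495,"ty":-0.001,"tz":0.0,"spin":0.0},{"tx":0.0495,"ty":-0.001,"tz":0.0,"spin":0.0},{"tx":0.0485,"ty":-0.001,"tz":-0.007,"spin":0.0}]'
python3 -m creep '[{"tx":0.0485,"ty":0.0,"tz":0.0,"spin":0.0},{"tx":0.0,"ty":0.0,"tz":0.0,"spin":0.0},{"tx":0.0,"ty":0.0,"tz":0.0,"spin":0.0}]'
python3 plan.py .465 .215 .037 11.2 .05
python3 - <<'E'
from h import *
a,d=save("top","t5.png",(270,165,415,280),5,1.3); b,e=save("scene","t6.png",(175,65,325,185),5,1.3)
i,j=[cv2.imread("pics/"+f) for f in("t5.png","t6.png")]
i,j=[cv2.resize(k,(400,int(k.shape[0]*400/k.shape[1]))) for k in(i,j)]; h=min(len(i),len(j)); cv2.imwrite("pics/t56.png",np.hstack([i[:h],j[:h]]))
def yaw(q):
    vx,vy,x0,y0=cv2.fitLine((q*1000).astype(np.float32),cv2.DIST_HUBER,0,.01,.01).ravel(); return np.degrees(np.arctan(-vx/vy)),x0,y0
for n,D in(("top",d),("scene",e)):
    P=cloud(n,D); Z=P[...,2]; L=(P[...,:2]-[.556,-.2185])@np.array([[.981,-.1942],[.1942,.981]])  # tray coords
    c=(D>0)&(Z>.027)&(Z<.042)&(abs(L[...,0])<.06)&(abs(L[...,1])<.08)
    print(n,"carton",cv2.minAreaRect((L[c]*1000).astype(np.float32)),L[c].mean(0)*1000)
    b=(D>0)&(Z>.013)&(Z<.027)&(L[...,0]>.085)&(L[...,0]<.118)&(L[...,1]<.155)&(L[...,1]>-.17)
    print("bar",b.sum(),yaw(L[b]),L[b].min(0)*1000,L[b].max(0)*1000)
E
```

```text
clock: 8.7
tool_pos: [0.4747, 0.1685, 0.1295]
eef_rot: [[-0.194, 0.981, 0.001], [0.981, 0.194, 0.0], [0.0, 0.001, -1.0]]
contact_force: [0.2, -0.1, -0.4]
finger_gap: 0.0853
finger_force: 0.0
clock: 9.07
tool_pos: [0.466, 0.2144, 0.1291]
eef_rot: [[-0.195, 0.981, 0.001], [0.981, 0.195, -0.0], [-0.0, 0.001, -1.0]]
contact_force: [-0.1, -0.4, -0.9]
finger_gap: 0.0858
finger_force: 0.0
t 9.1 pos [0.466  0.2144 0.1291] yaw 11.2 d [-0.001   0.0006 -0.0921] gap 0.0858 F [-0.1 -0.4 -0.9] n 2
0.0004 -0.0004 0.0461 0.0002
0.0004 -0.0004 0.0461 0.0002
top carton ((-2.1342506408691406, 0.4985008239746094), (45.40855026245117, 80.96510314941406), 0.05625632777810097) [-2.42891689  1.03360476]
bar 522 (np.float32(-0.06648938), np.float32(100.53975), np.float32(-0.42599583)) [  94.24796016 -154.38537037] [107.54857124 153.59790206]
scene carton ((1.841400146484375, -0.97918701171875), (83.69642639160156, 46.15213394165039), 88.99376678466797) [3.22805708 2.14340011]
bar 518 (np.float32(-0.38155916), np.float32(106.03242), np.float32(15.321195)) [  97.97473252 -152.87171629] [112.29098691 152.60089583]
```

View pics/t56.png

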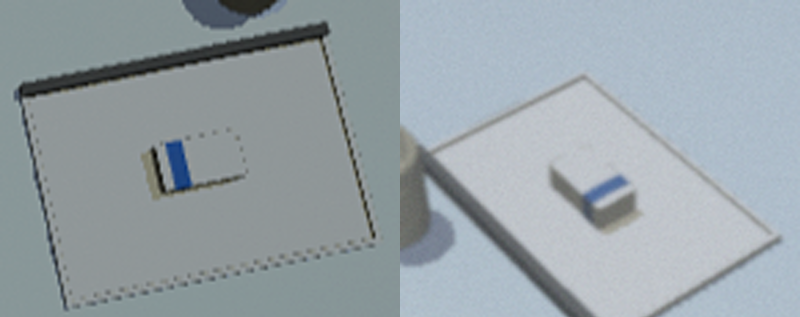

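Carton sits centred, parallel to the bar within about 1 mm. Now grip the bottle.

```bash
python3 -m creep '[{"tx":0.0,"ty":-0.001,"tz":0.03,"spin":0.0},{"tx":0.001,"ty":0.0,"tz":0.03,"spin":0.0},{"tx":0.0,"ty":0.0,"tz":0.02,"spin":0.0},{"tx":0.0,"ty":0.0,"tz":0.012,"spin":0.0},{"tx":0.0,"ty":0.0,"tz":0.0,"spin":0.0}]'
python3 -m creep '[{"tx":0.0,"ty":0.0,"tz":0.0,"spin":0.0},{"tx":0.0,"ty":0.0,"tz":0.0,"spin":0.0},{"tx":0.0,"ty":0.0,"tz":0.0,"spin":0.0},{"tx":0.0,"ty":0.0,"tz":0.0,"spin":0.0},{"tx":0.0,"ty":0.0,"tz":0.0,"spin":0.0},{"tx":0.0,"ty":0.0,"tz":0.0,"spin":0.0}]' 0 40
python3 -m creep '[{"tx":0.0,"ty":0.0,"tz":-0.01,"spin":0.0},{"tx":0.0,"ty":0.0,"tz":-0.03,"spin":0.0},{"tx":0.0,"ty":0.0,"tz":-0.03,"spin":0.0},{"tx":0.0,"ty":0.0,"tz":0.0,"spin":0.0}]'
python3 plan.py .5407 -.1385 .107 11.2 .045
python3 - <<'E'
from h import *
save("scene","b1.png",(300,150,450,300),4)
E
```

```text
clock: 9.8
tool_pos: [0.4642, 0.2143, 0.0356]
eef_rot: [[-0.192, 0.981, -0.002], [0.981, 0.192, -0.001], [-0.0, -0.002, -1.0]]
contact_force: [0.2, -0.3, -0.0]
finger_gap: 0.0851
finger_force: 0.0
clock: 10.55
tool_pos: [0.4656, 0.2157, 0.0373]
eef_rot: [[-0.194, 0.981, 0.002], [0.981, 0.194, 0.001], [0.0, 0.002, -1.0]]
contact_force: [0.5, 0.3, 5.6]
finger_gap: 0.043
finger_force: 41.4
clock: 11.05
tool_pos: [0.4664, 0.2161, 0.1085]
eef_rot: [[-0.194, 0.981, 0.005], [0.981, 0.194, 0.002], [0.001, 0.005, -1.0]]
contact_force: [0.2, -0.4, -1.9]
finger_gap: 0.0425
finger_force: 41.2
t 11.1 pos [0.4664 0.2161 0.1085] yaw 11.2 d [ 0.0743 -0.3546 -0.0015] gap 0.0425 F [ 0.2 -0.4 -1.9] n 9
-0.0402 0.0005 0.0002 -0.0
-0.0402 0.0005 0.0002 -0.0
-0.0402 0.0005 0.0002 -0.0
-0.0402 0.0005 0.0002 -0.0
-0.0402 0.0005 0.0002 -0.0
-0.0402 0.0005 0.0002 -0.0
-0.0402 0.0005 0.0002 -0.0
-0.0402 0.0005 0.0002 -0.0
-0.0402 0.0004 0.0002 -0.0
```

View pics/b1.png

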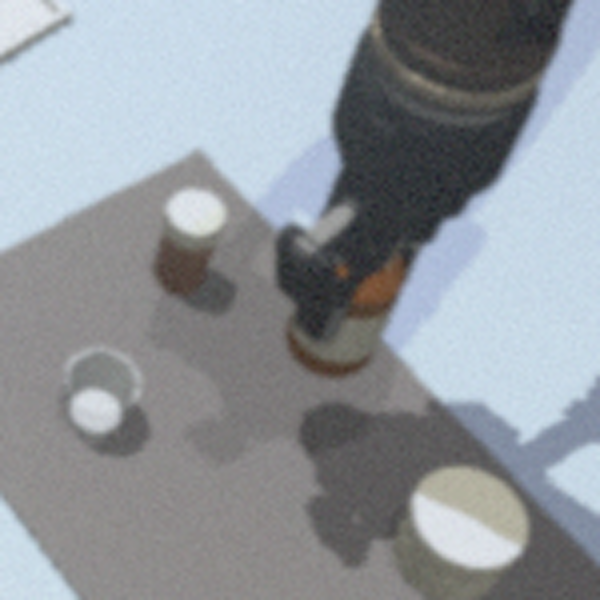

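Bottle held upright in the pads. Carry it to the left of the carton.

```bash
python3 -m creep '[{"tx":-0.01,"ty":0.0,"tz":-0.01,"spin":0.0},{"tx":-0.03,"ty":0.001,"tz":-0.015,"spin":0.0},{"tx":-0.045,"ty":0.001,"tz":0.0,"spin":0.0},{"tx":-0.045,"ty":0.0,"tz":0.0,"spin":0.0},{"tx":-0.045,"ty":0.001,"tz":0.0,"spin":0.0},{"tx":-0.045,"ty":0.0,"tz":0.0,"spin":0.0},{"tx":-0.045,"ty":0.001,"tz":0.0,"spin":0.0},{"tx":-0.045,"ty":0.0,"tz":0.0,"spin":0.0}]'
python3 -m creep '[{"tx":-0.035,"ty":0.0,"tz":0.0,"spin":0.0},{"tx":-0.017,"ty":0.0,"tz":0.02,"spin":0.0},{"tx":0.0,"ty":0.0,"tz":0.025,"spin":0.0},{"tx":0.0,"ty":0.0,"tz":0.015,"spin":0.0},{"tx":0.0,"ty":0.0,"tz":0.0,"spin":0.0},{"tx":0.0,"ty":0.0,"tz":0.0,"spin":0.0}]'
python3 plan.py .5407 -.1385 .0375 11.2 .06
```

```text
clock: 12.1
tool_pos: [0.5275, -0.0899, 0.1302]
eef_rot: [[-0.193, 0.981, -0.002], [0.981, 0.193, 0.001], [0.001, -0.002, -1.0]]
contact_force: [0.9, 0.5, -1.7]
finger_gap: 0.0426
finger_force: 41.2
clock: 12.85
tool_pos: [0.539, -0.139, 0.0717]
eef_rot: [[-0.194, 0.981, 0.001], [0.981, 0.194, -0.0], [-0.0, 0.001, -1.0]]
contact_force: [0.5, -0.7, -1.4]
finger_gap: 0.043
finger_force: 41.1
t 12.8 pos [ 0.539  -0.139   0.0717] yaw 11.2 d [ 0.0017  0.0005 -0.0342] gap 0.043 F [ 0.5 -0.7 -1.4] n 1
0.0002 0.0018 0.0342 -0.0
```

```bash
python3 -m creep '[{"tx":0.0,"ty":0.002,"tz":0.018,"spin":0.0},{"tx":0.0,"ty":0.0,"tz":0.01,"spin":0.0},{"tx":0.0,"ty":0.0,"tz":0.005,"spin":0.0},{"tx":0.0,"ty":0.0,"tz":0.0015,"spin":0.0},{"tx":0.0,"ty":0.0,"tz":0.0,"spin":0.0},{"tx":0.0,"ty":0.0,"tz":0.0,"spin":0.0}]'
python3 -m creep '[{"tx":0.0,"ty":0.0,"tz":0.0,"spin":0.0},{"tx":0.0,"ty":0.0,"tz":0.0,"spin":0.0},{"tx":0.0,"ty":0.0,"tz":0.0,"spin":0.0},{"tx":0.0,"ty":0.0,"tz":0.0,"spin":0.0}]' 1
python3 -m creep '[{"tx":0.0,"ty":0.0,"tz":-0.015,"spin":0.0},{"tx":0.0,"ty":0.0,"tz":-0.035,"spin":0.0},{"tx":0.0,"ty":0.0,"tz":-0.05,"spin":0.0}]'
python3 plan.py .4495 .3175 .13 11.2 .055
python3 - <<'E'
from h import *
save("scene","b2.png",(175,65,325,185),4)
E
```

```text
clock: 13.6
tool_pos: [0.5398, -0.1383, 0.0373]
eef_rot: [[-0.194, 0.981, -0.002], [0.981, 0.194, 0.001], [0.001, -0.002, -1.0]]
contact_force: [-2.5, 0.9, 4.5]
finger_gap: 0.0433
finger_force: 41.8
clock: 14.1
tool_pos: [0.5406, -0.1387, 0.0367]
eef_rot: [[-0.194, 0.981, 0.0], [0.981, 0.194, -0.0], [-0.0, 0.0, -1.0]]
contact_force: [0.6, -0.2, -0.2]
finger_gap: 0.0856
finger_force: 0.0
clock: 14.48
tool_pos: [0.5394, -0.1383, 0.1373]
eef_rot: [[-0.194, 0.981, -0.003], [0.981, 0.194, 0.001], [0.001, -0.002, -1.0]]
contact_force: [0.5, -0.3, 0.2]
finger_gap: 0.0851
finger_force: 0.0
t 14.5 pos [ 0.5394 -0.1383  0.1373] yaw 11.2 d [-0.0899  0.4558 -0.0073] gap 0.0851 F [ 0.5 -0.3  0.2] n 9
0.0516 0.0 0.0008 -0.0001
0.0516 0.0 0.0008 -0.0001
0.0516 0.0 0.0008 -0.0001
0.0516 0.0 0.0008 -0.0001
0.0516 0.0 0.0008 -0.0001
0.0516 0.0 0.0008 -0.0001
0.0516 0.0 0.0008 -0.0001
0.0516 0.0 0.0008 -0.0001
0.0516 0.0 0.0008 -0.0001
```

View pics/b2.png

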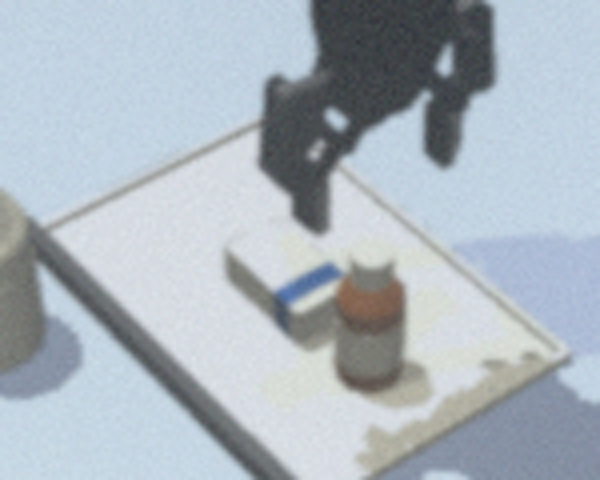

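Bottle stands left of the carton. Next the jar.

```bash
python3 -m creep '[{"tx":0.0515,"ty":0.0,"tz":0.0,"spin":0.0},{"tx":0.0515,"ty":0.0,"tz":0.0,"spin":0.0},{"tx":0.0515,"ty":0.0,"tz":0.0,"spin":0.0},{"tx":0.0515,"ty":0.0,"tz":0.0,"spin":0.0},{"tx":0.0515,"ty":0.0,"tz":0.0,"spin":0.0},{"tx":0.0515,"ty":0.0,"tz":0.0,"spin":0.0},{"tx":0.0515,"ty":0.0,"tz":0.0,"spin":0.0},{"tx":0.0515,"ty":0.0,"tz":0.0,"spin":0.0}]'
python3 -m creep '[{"tx":0.0515,"ty":0.0,"tz":0.03,"spin":0.0},{"tx":0.0,"ty":0.0,"tz":0.02,"spin":0.0},{"tx":0.0,"ty":0.0,"tz":0.0,"spin":0.0},{"tx":0.0,"ty":0.0,"tz":0.0,"spin":0.0}]'
python3 plan.py .4495 .3175 .016 11.2 .03
python3 - <<'E'
from h import *
for n in("top","scene"):
    P=cloud(n,read_camera(n)[1]); Z=P[...,2]; L=(P[...,:2]-[.5566,-.2189])@np.array([[.981,-.1942],[.1942,.981]])*1000
    m=(Z>.095)&(Z<.112)&(abs(L[...,0])<40)&(abs(L[...,1]-82)<40); print(n,"bottle in carton frame",m.sum(),cv2.minAreaRect(L[m].astype(np.float32)),L[m].mean(0))
    c=(Z>.027)&(Z<.042)&(abs(L[...,0])<50)&(abs(L[...,1])<53); print("carton",cv2.minAreaRect(L[c].astype(np.float32)))
E
```

```text
clock: 15.52
tool_pos: [0.4608, 0.2674, 0.138]
eef_rot: [[-0.194, 0.981, 0.002], [0.981, 0.194, 0.001], [0.0, 0.002, -1.0]]
contact_force: [1.6, -1.2, 0.0]
finger_gap: 0.0853
finger_force: 0.0
clock: 16.02
tool_pos: [0.4516, 0.316, 0.0879]
eef_rot: [[-0.193, 0.981, 0.001], [0.981, 0.193, 0.001], [0.0, 0.002, -1.0]]
contact_force: [-0.4, -0.5, -0.9]
finger_gap: 0.0851
finger_force: 0.0
t 16.0 pos [0.4516 0.316  0.0879] yaw 11.1 d [-0.0021  0.0015 -0.0719] gap 0.0851 F [-0.4 -0.5 -0.9] n 3
0.0006 -0.0006 0.024 -0.0003
0.0006 -0.0006 0.024 -0.0003
0.0006 -0.0006 0.024 -0.0003
top bottle in carton frame 95 ((-4.596238136291504, 83.67549133300781), (25.450889587402344, 24.67691421508789), 80.674072265625) [-4.07722571 83.28483477]
carton ((-2.814014434814453, 1.752593994140625), (80.86275482177734, 45.13463592529297), 89.87381744384766)
scene bottle in carton frame 93 ((0.27979564666748047, 82.76641845703125), (25.51000213623047, 23.95916748046875), 11.59881591796875) [ 2.07887672 83.82129539]
carton ((1.034261703491211, -0.18255996704101562), (82.708984375, 46.5544548034668), 89.83367156982422)
```

```bash
python3 -m creep '[{"tx":0.002,"ty":-0.002,"tz":0.03,"spin":0.0},{"tx":0.0,"ty":0.0,"tz":0.025,"spin":0.0},{"tx":0.0,"ty":0.0,"tz":0.012,"spin":0.0},{"tx":0.0,"ty":0.0,"tz":0.005,"spin":0.0},{"tx":0.0,"ty":0.0,"tz":0.0,"spin":0.0}]'
python3 -m creep '[{"tx":0.0,"ty":0.0,"tz":0.0,"spin":0.0},{"tx":0.0,"ty":0.0,"tz":0.0,"spin":0.0},{"tx":0.0,"ty":0.0,"tz":0.0,"spin":0.0},{"tx":0.0,"ty":0.0,"tz":0.0,"spin":0.0},{"tx":0.0,"ty":0.0,"tz":0.0,"spin":0.0},{"tx":0.0,"ty":0.0,"tz":0.0,"spin":0.0}]' 0 40
python3 -m creep '[{"tx":0.0,"ty":0.0,"tz":-0.02,"spin":0.0},{"tx":0.0,"ty":0.0,"tz":-0.04,"spin":0.0},{"tx":0.0,"ty":0.0,"tz":-0.05,"spin":0.0},{"tx":0.0,"ty":0.0,"tz":-0.03,"spin":0.0},{"tx":0.0,"ty":0.0,"tz":0.0,"spin":0.0}]'
python3 plan.py .5735 -.3042 .15 11.2 .055
```

```text
clock: 16.75
tool_pos: [0.449, 0.3177, 0.0153]
eef_rot: [[-0.193, 0.981, 0.001], [0.981, 0.193, 0.0], [0.0, 0.001, -1.0]]
contact_force: [-0.0, -0.4, 0.3]
finger_gap: 0.085
finger_force: 0.0
clock: 17.5
tool_pos: [0.4493, 0.3181, 0.0159]
eef_rot: [[-0.194, 0.981, 0.002], [0.981, 0.194, 0.001], [0.001, 0.002, -1.0]]
contact_force: [-1.0, -1.0, 6.2]
finger_gap: 0.0548
finger_force: 42.0
clock: 18.12
tool_pos: [0.4506, 0.319, 0.1586]
eef_rot: [[-0.194, 0.981, 0.007], [0.981, 0.194, 0.004], [0.003, 0.007, -1.0]]
contact_force: [0.4, -0.5, -1.1]
finger_gap: 0.0548
finger_force: 42.6
t 18.1 pos [0.4506 0.319  0.1586] yaw 11.2 d [ 0.1229 -0.6232 -0.0086] gap 0.0548 F [ 0.4 -0.5 -1.1] n 12
-0.0529 -0.0 0.0007 -0.0
-0.0529 -0.0 0.0007 -0.0
-0.0529 -0.0 0.0007 -0.0
-0.0529 -0.0 0.0007 -0.0
-0.0529 -0.0 0.0007 -0.0
-0.0529 -0.0 0.0007 -0.0
-0.0529 -0.0 0.0007 -0.0
-0.0529 -0.0 0.0007 -0.0
-0.0529 -0.0 0.0007 -0.0
-0.0529 -0.0 0.0007 -0.0
-0.0529 -0.0 0.0007 -0.0
-0.0529 -0.0 0.0007 -0.0
```

```bash
python3 -m creep '[{"tx":-0.02,"ty":0.0,"tz":0.0,"spin":0.0},{"tx":-0.045,"ty":0.0,"tz":0.0,"spin":0.0},{"tx":-0.053,"ty":0.0,"tz":0.0,"spin":0.0},{"tx":-0.053,"ty":0.0,"tz":0.0,"spin":0.0},{"tx":-0.053,"ty":0.0,"tz":0.0,"spin":0.0},{"tx":-0.053,"ty":0.0,"tz":0.0,"spin":0.0},{"tx":-0.053,"ty":0.0,"tz":0.0,"spin":0.0},{"tx":-0.053,"ty":0.0,"tz":0.0,"spin":0.0}]'
python3 -m creep '[{"tx":-0.053,"ty":0.0,"tz":0.0,"spin":0.0},{"tx":-0.053,"ty":0.0,"tz":0.0,"spin":0.0},{"tx":-0.053,"ty":0.0,"tz":0.0,"spin":0.0},{"tx":-0.045,"ty":0.0,"tz":0.02,"spin":0.0},{"tx":-0.03,"ty":0.0,"tz":0.03,"spin":0.0},{"tx":-0.017,"ty":0.0,"tz":0.03,"spin":0.0},{"tx":0.0,"ty":0.0,"tz":0.015,"spin":0.0},{"tx":0.0,"ty":0.0,"tz":0.0,"spin":0.0}]'
python3 -m creep '[{"tx":0.0,"ty":0.0,"tz":0.0,"spin":0.0}]'
python3 plan.py .5735 -.3042 .0155 11.2 .06
```

```text
clock: 19.12
tool_pos: [0.5203, -0.0605, 0.1524]
eef_rot: [[-0.193, 0.981, -0.005], [0.981, 0.193, 0.001], [0.002, -0.004, -1.0]]
contact_force: [0.7, -0.2, -0.3]
finger_gap: 0.0551
finger_force: 42.6
clock: 20.12
tool_pos: [0.5684, -0.3027, 0.0567]
eef_rot: [[-0.193, 0.981, -0.006], [0.981, 0.193, 0.004], [0.005, -0.005, -1.0]]
contact_force: [-0.6, 0.2, -1.3]
finger_gap: 0.055
finger_force: 42.6
clock: 20.25
tool_pos: [0.5715, -0.3038, 0.0604]
eef_rot: [[-0.195, 0.981, 0.0], [0.981, 0.195, -0.0], [-0.0, 0.0, -1.0]]
contact_force: [0.2, 0.4, -1.3]
finger_gap: 0.0546
finger_force: 42.6
t 20.2 pos [ 0.5715 -0.3038  0.0604] yaw 11.2 d [ 0.002  -0.0004 -0.0449] gap 0.0546 F [ 0.2  0.4 -1.3] n 1
-0.0008 0.0019 0.0449 0.0003
```

```bash
python3 -m creep '[{"tx":-0.001,"ty":0.002,"tz":0.022,"spin":0.0},{"tx":0.0,"ty":0.0,"tz":0.014,"spin":0.0},{"tx":0.0,"ty":0.0,"tz":0.006,"spin":0.0},{"tx":0.0,"ty":0.0,"tz":0.002,"spin":0.0},{"tx":0.0,"ty":0.0,"tz":0.0,"spin":0.0},{"tx":0.0,"ty":0.0,"tz":0.0,"spin":0.0}]'
python3 -m creep '[{"tx":0.0,"ty":0.0,"tz":0.0,"spin":0.0},{"tx":0.0,"ty":0.0,"tz":0.0,"spin":0.0},{"tx":0.0,"ty":0.0,"tz":0.0,"spin":0.0},{"tx":0.0,"ty":0.0,"tz":0.0,"spin":0.0}]' 1
python3 -m creep '[{"tx":0.0,"ty":0.0,"tz":-0.02,"spin":0.0},{"tx":0.0,"ty":0.0,"tz":-0.04,"spin":0.0},{"tx":0.0,"ty":0.0,"tz":-0.05,"spin":0.0},{"tx":0.0,"ty":0.0,"tz":-0.03,"spin":0.0}]'
python3 plan.py .4715 .110 .14 101.2 .06
```

```text
clock: 21.0
tool_pos: [0.5733, -0.3048, 0.016]
eef_rot: [[-0.194, 0.981, -0.0], [0.981, 0.194, 0.0], [0.0, -0.0, -1.0]]
contact_force: [-1.9, 1.1, 2.7]
finger_gap: 0.0548
finger_force: 42.7
clock: 21.5
tool_pos: [0.5735, -0.305, 0.0157]
eef_rot: [[-0.194, 0.981, 0.0], [0.981, 0.194, -0.0], [-0.0, 0.0, -1.0]]
contact_force: [-0.2, -0.7, 0.6]
finger_gap: 0.0854
finger_force: 0.0
clock: 22.0
tool_pos: [0.5752, -0.306, 0.1608]
eef_rot: [[-0.194, 0.981, 0.005], [0.981, 0.194, -0.003], [-0.004, 0.005, -1.0]]
contact_force: [0.7, -0.7, 0.0]
finger_gap: 0.0855
finger_force: 0.0
t 22.0 pos [ 0.5752 -0.306   0.1608] yaw 11.2 d [-0.1037  0.416  -0.0208] gap 0.0855 F [ 0.7 -0.7  0. ] n 10
0.0428 -0.0021 0.0021 -0.1571
0.0426 0.0046 0.0021 -0.1571
0.0414 0.0112 0.0021 -0.1571
0.0391 0.0176 0.0021 -0.1571
0.0359 0.0235 0.0021 -0.1571
0.0318 0.0288 0.0021 -0.1571
0.0269 0.0334 0.0021 -0.1571
0.0213 0.0372 0.0021 -0.1571
0.0152 0.0401 0.0021 -0.1571
0.0088 0.042 0.0021 -0.1571
```

```bash
python3 -m creep '[{"tx":0.043,"ty":-0.002,"tz":0.0,"spin":-0.157},{"tx":0.0425,"ty":0.0045,"tz":0.0,"spin":-0.157},{"tx":0.0415,"ty":0.011,"tz":0.0,"spin":-0.157},{"tx":0.039,"ty":0.0175,"tz":0.0,"spin":-0.157},{"tx":0.036,"ty":0.0235,"tz":0.0,"spin":-0.157},{"tx":0.032,"ty":0.029,"tz":0.0,"spin":-0.157},{"tx":0.027,"ty":0.0335,"tz":0.0,"spin":-0.157},{"tx":0.021,"ty":0.037,"tz":0.01,"spin":-0.157}]'
python3 -m creep '[{"tx":0.015,"ty":0.04,"tz":0.02,"spin":-0.157},{"tx":0.009,"ty":0.042,"tz":0.02,"spin":-0.157},{"tx":0.0,"ty":0.0,"tz":0.0,"spin":0.0},{"tx":0.0,"ty":0.0,"tz":0.0,"spin":0.0}]'
python3 plan.py .4715 .110 .035 101.2 .03
python3 - <<'E'
from h import *
for n in("top","scene"):
    P=cloud(n,read_camera(n)[1]); Z=P[...,2]; L=(P[...,:2]-[.5566,-.2189])@np.array([[.981,-.1942],[.1942,.981]])*1000
    m=(Z>.043)&(Z<.055)&(abs(L[...,0])<45)&(abs(L[...,1]+87)<43); print(n,"jar",m.sum(),cv2.minAreaRect(L[m].astype(np.float32)))
    c=(Z>.027)&(Z<.042)&(abs(L[...,0])<50)&(abs(L[...,1])<53); print("carton",cv2.minAreaRect(L[c].astype(np.float32)))
E
```

```text
clock: 23.0
tool_pos: [0.4916, 0.0293, 0.1482]
eef_rot: [[-0.993, 0.115, 0.005], [0.115, 0.993, -0.0], [-0.005, 0.001, -1.0]]
contact_force: [0.8, -0.5, 0.6]
finger_gap: 0.0853
finger_force: 0.0
clock: 23.5
tool_pos: [0.4708, 0.1111, 0.107]
eef_rot: [[-0.981, -0.193, 0.002], [-0.193, 0.981, -0.0], [-0.002, -0.001, -1.0]]
contact_force: [0.6, -0.3, 0.5]
finger_gap: 0.0853
finger_force: 0.0
t 23.5 pos [0.4708 0.1111 0.107 ] yaw 101.1 d [ 0.0007 -0.0011 -0.072 ] gap 0.0853 F [ 0.6 -0.3  0.5] n 3
-0.0002 -0.0004 0.024 -0.0005
-0.0002 -0.0004 0.024 -0.0005
-0.0002 -0.0004 0.024 -0.0005
top jar 352 ((-3.1396617889404297, -85.50043487548828), (53.54237365722656, 53.1844596862793), 75.02686309814453)
carton ((-2.684358596801758, 1.3825340270996094), (81.33547973632812, 45.1209602355957), 89.97427368164062)
scene jar 258 ((1.0474720001220703, -87.70986938476562), (54.51203536987305, 54.279624938964844), 86.22591400146484)
carton ((0.8641643524169922, 0.4531745910644531), (81.0988540649414, 46.82250213623047), 89.62693786621094)
```

```bash
python3 -m creep '[{"tx":0.0,"ty":-0.001,"tz":0.03,"spin":0.0},{"tx":0.0,"ty":0.0,"tz":0.025,"spin":0.0},{"tx":0.0,"ty":0.0,"tz":0.012,"spin":0.0},{"tx":0.0,"ty":0.0,"tz":0.006,"spin":0.0},{"tx":0.0,"ty":0.0,"tz":0.0,"spin":0.0}]'
python3 -m creep '[{"tx":0.0,"ty":0.0,"tz":0.0,"spin":0.0},{"tx":0.0,"ty":0.0,"tz":0.0,"spin":0.0},{"tx":0.0,"ty":0.0,"tz":0.0,"spin":0.0},{"tx":0.0,"ty":0.0,"tz":0.0,"spin":0.0},{"tx":0.0,"ty":0.0,"tz":0.0,"spin":0.0},{"tx":0.0,"ty":0.0,"tz":0.0,"spin":0.0},{"tx":0.0,"ty":0.0,"tz":0.0,"spin":0.0}]' 0 30
python3 -m creep '[{"tx":0.0,"ty":0.0,"tz":-0.02,"spin":0.0},{"tx":0.0,"ty":0.0,"tz":-0.04,"spin":0.0},{"tx":0.0,"ty":0.0,"tz":-0.05,"spin":0.0},{"tx":0.0,"ty":0.0,"tz":-0.03,"spin":0.0},{"tx":0.0,"ty":0.0,"tz":0.0,"spin":0.0}]'
python3 plan.py .6132 -.2072 .17 101.2 .05
python3 - <<'E'
from h import *
save("scene","v1.png",(290,110,440,260),4)
E
```

```text
clock: 24.22
tool_pos: [0.4704, 0.11, 0.033]
eef_rot: [[-0.981, -0.192, 0.0], [-0.192, 0.981, 0.0], [-0.0, -0.0, -1.0]]
contact_force: [-0.1, 0.9, -0.5]
finger_gap: 0.0853
finger_force: 0.0
clock: 25.1
tool_pos: [0.4705, 0.1103, 0.0332]
eef_rot: [[-0.981, -0.193, 0.001], [-0.193, 0.981, 0.0], [-0.001, -0.0, -1.0]]
contact_force: [-0.5, 0.7, 4.9]
finger_gap: 0.0313
finger_force: 29.6
clock: 25.72
tool_pos: [0.4718, 0.1105, 0.1749]
eef_rot: [[-0.981, -0.193, 0.005], [-0.193, 0.981, 0.001], [-0.006, -0.0, -1.0]]
contact_force: [0.6, -0.9, -0.2]
finger_gap: 0.031
finger_force: 29.8
t 25.7 pos [0.4718 0.1105 0.1749] yaw 101.1 d [ 0.1414 -0.3177 -0.0049] gap 0.031 F [ 0.6 -0.9 -0.2] n 7
-0.0111 -0.0484 0.0007 -0.0002
-0.0111 -0.0484 0.0007 -0.0002
-0.011 -0.0484 0.0007 -0.0002
-0.011 -0.0484 0.0007 -0.0002
-0.011 -0.0484 0.0007 -0.0002
-0.011 -0.0484 0.0007 -0.0002
-0.011 -0.0484 0.0007 -0.0002
```

View pics/v1.png

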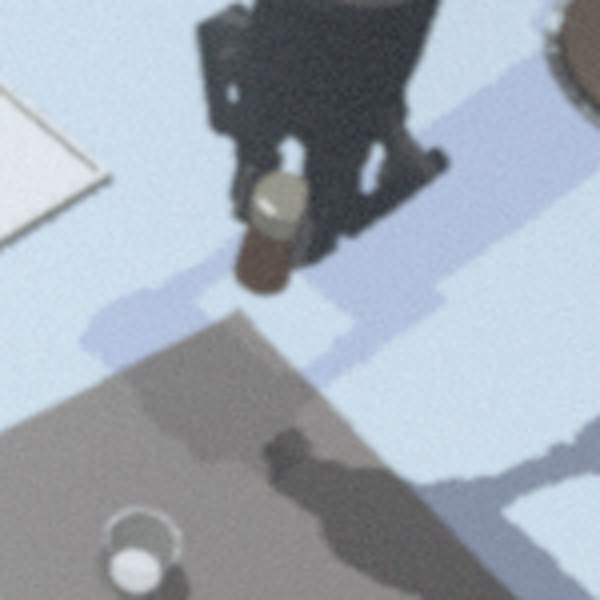

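Vial hangs upright between the pads. Carry it behind the carton.

```bash
python3 -m creep '[{"tx":-0.006,"ty":-0.024,"tz":0.0,"spin":0.0},{"tx":-0.011,"ty":-0.0484,"tz":0.0,"spin":0.0},{"tx":-0.011,"ty":-0.0484,"tz":0.0,"spin":0.0},{"tx":-0.011,"ty":-0.0484,"tz":0.0,"spin":0.0},{"tx":-0.011,"ty":-0.0484,"tz":0.0,"spin":0.0},{"tx":-0.011,"ty":-0.0484,"tz":0.0,"spin":0.0},{"tx":-0.011,"ty":-0.0484,"tz":0.0,"spin":0.0},{"tx":-0.0055,"ty":-0.024,"tz":0.02,"spin":0.0}]'
python3 -m creep '[{"tx":0.0,"ty":0.0,"tz":0.04,"spin":0.0},{"tx":0.0,"ty":0.0,"tz":0.03,"spin":0.0},{"tx":0.0,"ty":0.0,"tz":0.01,"spin":0.0},{"tx":0.0,"ty":0.0,"tz":0.0,"spin":0.0},{"tx":0.0,"ty":0.0,"tz":0.0,"spin":0.0}]'
python3 plan.py .613 -.2077 .0335 101.2 .06
```

```text
clock: 26.78
tool_pos: [0.612, -0.2096, 0.1512]
eef_rot: [[-0.982, -0.191, 0.0], [-0.191, 0.982, -0.001], [-0.0, -0.001, -1.0]]
contact_force: [-0.2, -0.1, 0.4]
finger_gap: 0.031
finger_force: 29.9
clock: 27.4
tool_pos: [0.6123, -0.2071, 0.0739]
eef_rot: [[-0.981, -0.193, 0.002], [-0.193, 0.981, -0.001], [-0.002, -0.001, -1.0]]
contact_force: [0.2, -0.8, -0.6]
finger_gap: 0.031
finger_force: 29.9
t 27.4 pos [ 0.6123 -0.2071  0.0739] yaw 101.1 d [ 0.0007 -0.0006 -0.0404] gap 0.031 F [ 0.2 -0.8 -0.6] n 1
-0.0006 -0.0007 0.0404 -0.0011
```

```bash
python3 -m creep '[{"tx":0.0,"ty":0.0,"tz":0.02,"spin":0.0},{"tx":0.0,"ty":0.0,"tz":0.012,"spin":0.0},{"tx":0.0,"ty":0.0,"tz":0.006,"spin":0.0},{"tx":0.0,"ty":0.0,"tz":0.002,"spin":0.0},{"tx":0.0,"ty":0.0,"tz":0.0,"spin":0.0},{"tx":0.0,"ty":0.0,"tz":0.0,"spin":0.0}]'
python3 -m creep '[{"tx":0.0,"ty":0.0,"tz":0.0,"spin":0.0},{"tx":0.0,"ty":0.0,"tz":0.0,"spin":0.0},{"tx":0.0,"ty":0.0,"tz":0.0,"spin":0.0},{"tx":0.0,"ty":0.0,"tz":0.0,"spin":0.0}]' 1
python3 -m creep '[{"tx":0.0,"ty":0.0,"tz":-0.02,"spin":0.0},{"tx":0.0,"ty":0.0,"tz":-0.04,"spin":0.0},{"tx":0.0,"ty":0.0,"tz":-0.05,"spin":0.0},{"tx":0.0,"ty":0.0,"tz":-0.02,"spin":0.0}]'
python3 plan.py .563 .166 .14 101.2 .05
```

```text
clock: 28.15
tool_pos: [0.6112, -0.2065, 0.0333]
eef_rot: [[-0.981, -0.193, -0.001], [-0.193, 0.981, 0.001], [0.0, 0.001, -1.0]]
contact_force: [-2.3, 0.7, 6.0]
finger_gap: 0.0313
finger_force: 30.2
clock: 28.65
tool_pos: [0.6112, -0.207, 0.0326]
eef_rot: [[-0.981, -0.193, -0.0], [-0.193, 0.981, -0.0], [0.0, -0.0, -1.0]]
contact_force: [0.1, 0.4, 0.4]
finger_gap: 0.0856
finger_force: 0.0
clock: 29.15
tool_pos: [0.614, -0.208, 0.1684]
eef_rot: [[-0.981, -0.193, 0.008], [-0.193, 0.981, -0.003], [-0.007, -0.005, -1.0]]
contact_force: [-0.5, -0.3, 0.5]
finger_gap: 0.0852
finger_force: 0.0
t 29.1 pos [ 0.614  -0.208   0.1684] yaw 101.1 d [-0.051   0.374  -0.0284] gap 0.0852 F [-0.5 -0.3  0.5] n 8
-0.0028 0.0471 0.0035 -0.0002
-0.0028 0.0471 0.0035 -0.0002
-0.0028 0.0471 0.0035 -0.0002
-0.0028 0.0471 0.0035 -0.0002
-0.0028 0.0471 0.0035 -0.0002
-0.0028 0.0471 0.0035 -0.0002
-0.0028 0.0471 0.0035 -0.0002
-0.0028 0.0471 0.0035 -0.0002
```

```bash
python3 -m creep '[{"tx":-0.003,"ty":0.047,"tz":0.0,"spin":0.0},{"tx":-0.003,"ty":0.047,"tz":0.0,"spin":0.0},{"tx":-0.003,"ty":0.047,"tz":0.0,"spin":0.0},{"tx":-0.003,"ty":0.047,"tz":0.0,"spin":0.0},{"tx":-0.003,"ty":0.047,"tz":0.0,"spin":0.0},{"tx":-0.003,"ty":0.047,"tz":0.01,"spin":0.0},{"tx":-0.003,"ty":0.047,"tz":0.02,"spin":0.0},{"tx":-0.003,"ty":0.047,"tz":0.03,"spin":0.0}]'
python3 -m creep '[{"tx":0.0,"ty":0.0,"tz":0.03,"spin":0.0},{"tx":0.0,"ty":0.0,"tz":0.0,"spin":0.0},{"tx":0.0,"ty":0.0,"tz":0.0,"spin":0.0}]'
python3 plan.py .563 .166 .012 101.2 .03
python3 - <<'E'
from h import *
for n in("top","scene"):
    p,d=read_camera(n); P=cloud(n,d); Z=P[...,2]; L=(P[...,:2]-[.5566,-.2189])@np.array([[.981,-.1942],[.1942,.981]])*1000
    m=(Z>.058)&(Z<.07)&(abs(L[...,0]-58)<25)&(abs(L[...,1])<30); print(n,"vial",m.sum(),cv2.minAreaRect(L[m].astype(np.float32)))
    c=(Z>.027)&(Z<.042)&(abs(L[...,0])<35)&(abs(L[...,1])<53); print("carton",cv2.minAreaRect(L[c].astype(np.float32)))
    m=(Z>.03)&(Z<.044)&(np.hypot(P[...,0]-.563,P[...,1]-.166)<.026); print("cup",m.sum(),cv2.minEnclosingCircle((P[...,:2][m]*1000).astype(np.float32)))
E
```

```text
clock: 30.15
tool_pos: [0.5629, 0.1683, 0.1034]
eef_rot: [[-0.981, -0.193, 0.003], [-0.193, 0.981, 0.001], [-0.003, 0.0, -1.0]]
contact_force: [-0.2, 0.9, 0.3]
finger_gap: 0.0855
finger_force: 0.0
clock: 30.52
tool_pos: [0.5629, 0.1664, 0.0736]
eef_rot: [[-0.981, -0.192, 0.001], [-0.192, 0.981, 0.0], [-0.001, -0.0, -1.0]]
contact_force: [0.1, -0.4, -0.0]
finger_gap: 0.085
finger_force: 0.0
t 30.5 pos [0.5629 0.1664 0.0736] yaw 101.1 d [ 0.0001 -0.0004 -0.0616] gap 0.085 F [ 0.1 -0.4 -0. ] n 3
-0.0 -0.0001 0.0205 -0.0006
-0.0 -0.0001 0.0205 -0.0006
-0.0 -0.0001 0.0205 -0.0006
top vial 112 ((53.68793487548828, 3.1102895736694336), (29.27275276184082, 28.650131225585938), 78.76322937011719)
carton ((-2.856334686279297, 1.2782821655273438), (45.38733673095703, 81.33937072753906), 0.06469558924436569)
cup 2 ((543.557373046875, 172.99916076660156), 2.5236899852752686)
scene vial 113 ((58.868202209472656, 1.0382747650146484), (30.480960845947266, 31.18393325805664), 9.683563232421875)
carton ((1.3349933624267578, -0.80767822265625), (47.570594787597656, 83.37120056152344), 0.7846806645393372)
cup 122 ((565.268310546875, 165.19432067871094), 20.85700798034668)
```

Vial is well placed. Grip the cup gently just below its rim.

```bash
python3 -m creep '[{"tx":0.0,"ty":0.0,"tz":0.025,"spin":0.0},{"tx":0.0,"ty":0.0,"tz":0.02,"spin":0.0},{"tx":0.0,"ty":0.0,"tz":0.012,"spin":0.0},{"tx":0.0,"ty":0.0,"tz":0.004,"spin":0.0},{"tx":0.0,"ty":0.0,"tz":0.0,"spin":0.0}]'
python3 -m creep '[{"tx":0.0,"ty":0.0,"tz":0.0,"spin":0.0},{"tx":0.0,"ty":0.0,"tz":0.0,"spin":0.0},{"tx":0.0,"ty":0.0,"tz":0.0,"spin":0.0},{"tx":0.0,"ty":0.0,"tz":0.0,"spin":0.0},{"tx":0.0,"ty":0.0,"tz":0.0,"spin":0.0},{"tx":0.0,"ty":0.0,"tz":0.0,"spin":0.0},{"tx":0.0,"ty":0.0,"tz":0.0,"spin":0.0}]' 0 20
python3 -m creep '[{"tx":0.0,"ty":0.0,"tz":-0.01,"spin":0.0},{"tx":0.0,"ty":0.0,"tz":-0.03,"spin":0.0},{"tx":0.0,"ty":0.0,"tz":-0.05,"spin":0.0},{"tx":0.0,"ty":0.0,"tz":-0.04,"spin":0.0},{"tx":0.0,"ty":0.0,"tz":-0.02,"spin":0.0},{"tx":0.0,"ty":0.0,"tz":0.0,"spin":0.0}]'
python3 plan.py .5735 -.3045 .16 101.2 .045
python3 - <<'E'
from h import *
save("scene","c1.png",(250,130,400,280),4)
E
```

```text
clock: 31.25
tool_pos: [0.5624, 0.1667, 0.0117]
eef_rot: [[-0.981, -0.193, -0.0], [-0.193, 0.981, -0.0], [0.0, -0.0, -1.0]]
contact_force: [0.0, 0.8, 0.7]
finger_gap: 0.0857
finger_force: 0.0
clock: 32.12
tool_pos: [0.5628, 0.1668, 0.0125]
eef_rot: [[-0.981, -0.193, 0.001], [-0.193, 0.981, 0.0], [-0.001, 0.0, -1.0]]
contact_force: [-0.6, 0.8, 5.6]
finger_gap: 0.0381
finger_force: 20.0
clock: 32.88
tool_pos: [0.5632, 0.1669, 0.1631]
eef_rot: [[-0.981, -0.193, 0.003], [-0.193, 0.981, 0.001], [-0.003, 0.0, -1.0]]
contact_force: [-0.1, 1.0, -0.2]
finger_gap: 0.0383
finger_force: 20.2
t 32.9 pos [0.5632 0.1669 0.1631] yaw 101.1 d [ 0.0103 -0.4714 -0.0031] gap 0.0383 F [-0.1  1.  -0.2] n 11
0.0074 -0.0422 0.0003 -0.0001
0.0074 -0.0422 0.0003 -0.0001
0.0074 -0.0422 0.0003 -0.0001
0.0074 -0.0422 0.0003 -0.0001
0.0074 -0.0422 0.0003 -0.0001
0.0074 -0.0422 0.0003 -0.0001
0.0074 -0.0422 0.0003 -0.0001
0.0074 -0.0422 0.0003 -0.0001
0.0074 -0.0422 0.0003 -0.0001
0.0074 -0.0422 0.0003 -0.0001
0.0074 -0.0422 0.0003 -0.0001
```

View pics/c1.png

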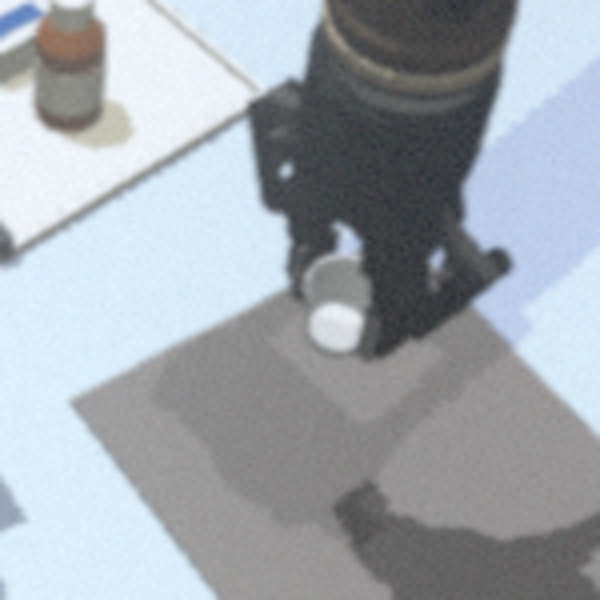

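Cup held mouth up. Carry it over the jar.

```bash
python3 -m creep '[{"tx":0.004,"ty":-0.021,"tz":0.0,"spin":0.0},{"tx":0.0075,"ty":-0.042,"tz":0.0,"spin":0.0},{"tx":0.0075,"ty":-0.042,"tz":0.0,"spin":0.0},{"tx":0.0075,"ty":-0.042,"tz":0.0,"spin":0.0},{"tx":0.0075,"ty":-0.042,"tz":0.0,"spin":0.0},{"tx":0.0075,"ty":-0.042,"tz":0.0,"spin":0.0},{"tx":0.0075,"ty":-0.042,"tz":0.0,"spin":0.0},{"tx":0.0075,"ty":-0.042,"tz":0.0,"spin":0.0}]'
python3 -m creep '[{"tx":0.0075,"ty":-0.042,"tz":0.0,"spin":0.0},{"tx":0.0075,"ty":-0.042,"tz":0.0,"spin":0.0},{"tx":0.0075,"ty":-0.042,"tz":0.0,"spin":0.0},{"tx":0.003,"ty":-0.021,"tz":0.02,"spin":0.0},{"tx":0.0,"ty":0.0,"tz":0.03,"spin":0.0},{"tx":0.0,"ty":0.0,"tz":0.02,"spin":0.0},{"tx":0.0,"ty":0.0,"tz":0.0,"spin":0.0},{"tx":0.0,"ty":0.0,"tz":0.0,"spin":0.0}]'
python3 plan.py .5732 -.3043 .0575 101.2 .06
```

```text
clock: 33.92
tool_pos: [0.5654, -0.1555, 0.1594]
eef_rot: [[-0.981, -0.192, -0.004], [-0.192, 0.981, 0.001], [0.004, 0.002, -1.0]]
contact_force: [0.7, 0.4, -0.0]
finger_gap: 0.0377
finger_force: 20.2
clock: 34.92
tool_pos: [0.5712, -0.3026, 0.0921]
eef_rot: [[-0.981, -0.193, 0.0], [-0.193, 0.981, -0.0], [-0.0, -0.0, -1.0]]
contact_force: [1.0, 0.7, -0.4]
finger_gap: 0.0381
finger_force: 20.2
t 34.9 pos [ 0.5712 -0.3026  0.0921] yaw 101.2 d [ 0.002  -0.0017 -0.0346] gap 0.0381 F [ 1.   0.7 -0.4] n 1
-0.0016 -0.0021 0.0346 -0.0009
```

```bash
python3 -m creep '[{"tx":-0.002,"ty":-0.002,"tz":0.015,"spin":0.0},{"tx":0.0,"ty":0.0,"tz":0.01,"spin":0.0},{"tx":0.0,"ty":0.0,"tz":0.005,"spin":0.0},{"tx":0.0,"ty":0.0,"tz":0.003,"spin":0.0},{"tx":0.0,"ty":0.0,"tz":0.001,"spin":0.0},{"tx":0.0,"ty":0.0,"tz":0.0,"spin":0.0},{"tx":0.0,"ty":0.0,"tz":0.0,"spin":0.0}]'
python3 plan.py .5732 -.3043 .0575 101.2 .06
```

```text
clock: 35.8
tool_pos: [0.5736, -0.3042, 0.0581]
eef_rot: [[-0.981, -0.193, 0.001], [-0.193, 0.981, -0.0], [-0.0, -0.0, -1.0]]
contact_force: [-0.5, -0.3, 0.6]
finger_gap: 0.0376
finger_force: 20.2
t 35.8 pos [ 0.5736 -0.3042  0.0581] yaw 101.1 d [-0.0004 -0.0001 -0.0006] gap 0.0376 F [-0.5 -0.3  0.6] n 1
0.0004 -0.0 0.0006 -0.0013
```

```bash
python3 -m creep '[{"tx":0.0,"ty":0.0,"tz":0.001,"spin":0.0},{"tx":0.0,"ty":0.0,"tz":0.0,"spin":0.0}]'
python3 -m creep '[{"tx":0.0,"ty":0.0,"tz":0.0,"spin":0.0},{"tx":0.0,"ty":0.0,"tz":0.0,"spin":0.0},{"tx":0.0,"ty":0.0,"tz":0.0,"spin":0.0},{"tx":0.0,"ty":0.0,"tz":0.0,"spin":0.0}]' 1
python3 -m creep '[{"tx":0.0,"ty":0.0,"tz":-0.01,"spin":0.0},{"tx":0.0,"ty":0.0,"tz":-0.03,"spin":0.0},{"tx":0.0,"ty":0.0,"tz":-0.05,"spin":0.0},{"tx":0.0,"ty":0.0,"tz":-0.05,"spin":0.0},{"tx":0.0,"ty":0.02,"tz":-0.01,"spin":0.0},{"tx":0.0,"ty":0.045,"tz":0.0,"spin":0.0},{"tx":0.0,"ty":0.05,"tz":0.0,"spin":0.0},{"tx":0.0,"ty":0.05,"tz":0.0,"spin":0.0}]'
python3 -m creep '[{"tx":0.0,"ty":0.05,"tz":0.0,"spin":0.0},{"tx":0.0,"ty":0.05,"tz":0.0,"spin":0.0},{"tx":0.0,"ty":0.05,"tz":0.0,"spin":0.0},{"tx":0.0,"ty":0.05,"tz":0.0,"spin":0.0},{"tx":0.0,"ty":0.03,"tz":0.0,"spin":0.0},{"tx":0.0,"ty":0.0,"tz":0.0,"spin":0.0}]'
python3 - <<'E'
from h import *
for n in("top","scene"):
    p,d=save(n,n+"F.png",(270,165,415,280) if n=="top" else (175,65,325,184),5,1.3); P=cloud(n,d); Z=P[...,2]; L=(P[...,:2]-[.5566,-.2189])@np.array([[.981,-.1942],[.1942,.981]])*1000
    for nm,z0,z1,x,y,r in(("carton",.027,.042,0,0,53),("bottle",.095,.112,0,82,25),("vial",.058,.07,58,0,25),("cup",.075,.092,0,-87,32),("jar",.043,.055,0,-87,36)):
        m=(Z>z0)&(Z<z1)&(abs(L[...,0]-x)<min(r,34))&(abs(L[...,1]-y)<r); print(n,nm,m.sum(),cv2.minAreaRect(L[m].astype(np.float32)) if m.sum()>2 else "")
i,j=[cv2.imread("pics/"+f) for f in("topF.png","sceneF.png")]
i,j=[cv2.resize(k,(400,int(k.shape[0]*400/k.shape[1]))) for k in(i,j)]; h=min(len(i),len(j)); cv2.imwrite("pics/F.png",np.hstack([i[:h],j[:h]]))
E
```

```text
clock: 36.05
tool_pos: [0.5738, -0.3043, 0.0576]
eef_rot: [[-0.981, -0.193, 0.001], [-0.193, 0.981, -0.001], [-0.001, -0.001, -1.0]]
contact_force: [-0.7, -0.0, 2.7]
finger_gap: 0.038
finger_force: 20.4
clock: 36.55
tool_pos: [0.5732, -0.304, 0.0566]
eef_rot: [[-0.981, -0.193, -0.0], [-0.193, 0.981, 0.0], [0.0, 0.0, -1.0]]
contact_force: [-0.9, 0.3, -0.6]
finger_gap: 0.0853
finger_force: 0.0
clock: 37.55
tool_pos: [0.5401, -0.14, 0.2061]
eef_rot: [[-0.981, -0.193, -0.001], [-0.193, 0.981, 0.001], [0.001, 0.001, -1.0]]
contact_force: [0.0, 0.1, -0.4]
finger_gap: 0.0855
finger_force: 0.0
clock: 38.3
tool_pos: [0.4954, 0.0856, 0.2061]
eef_rot: [[-0.98, -0.197, -0.002], [-0.197, 0.98, 0.0], [0.002, 0.0, -1.0]]
contact_force: [-0.1, -0.5, 0.4]
finger_gap: 0.0854
finger_force: 0.0
top carton 526 ((-2.912853240966797, 0.6913795471191406), (81.27062225341797, 45.29693603515625), 89.92909240722656)
top bottle 95 ((-3.5728321075439453, 83.44631958007812), (25.167728424072266, 22.922151565551758), 77.09646606445312)
top vial 113 ((54.029876708984375, 2.8195114135742188), (28.802135467529297, 29.79103660583496), 74.81411743164062)
top cup 62 ((-0.6644439697265625, -85.16067504882812), (37.35183334350586, 36.5483283996582), 81.95296478271484)
top jar 233 ((-5.351480484008789, -82.1912841796875), (54.297481536865234, 45.138450622558594), 27.106534957885742)
scene carton 412 ((1.557413101196289, -1.0551109313964844), (86.63630676269531, 47.781314849853516), 87.47647857666016)
scene bottle 95 ((-0.3501853942871094, 81.37210083007812), (29.51240348815918, 23.788902282714844), 51.02206039428711)
scene vial 111 ((57.35491943359375, 1.3991641998291016), (32.83310317993164, 29.630159378051758), 53.60470962524414)
scene cup 92 ((1.8214092254638672, -86.37650299072266), (42.27116012573242, 36.1280517578125), 54.0418701171875)
scene jar 161 ((2.5287485122680664, -83.02433776855469), (48.18122100830078, 54.1204948425293), 64.62789154052734)
```

View pics/F.png

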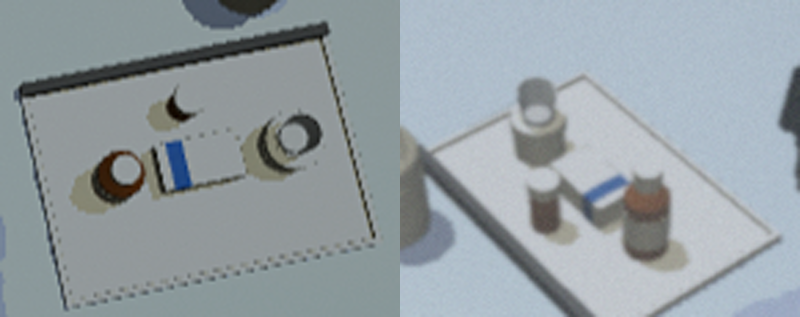

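Both views show the order as asked: carton in the middle, bottle left, jar right with the cup standing mouth up on its lid, and vial behind, with the arm clear.

```bash
python3 -c "from cell import *; print(close_job())"
```

```text
the job is handed in; nothing more can be done
None
```

The order is set out on the tray as asked and handed in at about 38 s; by the camera measurements the gaps are about 20 mm and each item is centred to within about 2–3 mm.

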